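Roll a carton into the gluing press and clamp its lid

ROBOT

A 6-joint arm with a two-finger parallel gripper is mounted at the origin on a cart in front of the work surface, level with it; the furniture and walls round the work are solid. World frame = base frame: x ahead of the robot, y to its left, z up, the work surface at z = 0. Lengths are in m, angles in rad, forces in N, time in s.
With the tool pointing down it reaches from about 0.3 to 0.75 m from the base axis. Payload 8.5 kg.
Tool frame: the origin (TCP) lies midway between the tips of the shut fingers; the grasp point (between the pads) lies 19 mm behind it; z points along the fingers, x is the direction in which the jaws open and shut, and the axes are right-handed (so a half turn about z gives the same grasp; the last joint's range is limited). The gripper opens to 85 mm and grips with 20 to 120 N. Pads are 22 mm wide; open, the fingers measure 114 mm over their backs; the gripper's body (76 mm by 85 mm) begins 54 mm behind the grasp point. The pads swing forward as they close: fully open they stand 13 mm farther back than shut.
Start: joints at [0.927, 0.381, 1.297, -0, 1.464, -0.215], TCP at [0.229, 0.5, 0.231] pointing down, gripper open.
Joint ranges: [-3.11, 3.11], [-0.89, 2.33], [0.22, 2.48], [-1.42, 4.56], [0.17, 2.85], [-2.88, 2.88]. Speed limits (rad/s): [2.39, 2.39, 3.14, 3.14, 3.14, 3.14].

INTERFACE

Orientations are given as a unit quaternion [x, y, z, w].
In Python, from rig import arm gives the robot as it stands. The module is installed in compiled form; this text tells all that it offers.
- The arm moves only by the tool carry_out, never from a script. Its argument "increments" is a list of rows, each a list of 7 numbers: the opening, from 0 (shut) to 1 (fully open), then the shift along the tool's x, y, z scaled (see below), then the turn, a rotation vector about the tool's x, y, z scaled (see below). In form: [[grip, tx, ty, tz, rx, ry, rz], ...]. A call has exactly 8 rows; each row shifts and turns the commanded pose from where the row before left it, along the tool's axes as they then stand; what a row does not reach is not made up. The controller multiplies each number of a shift by 0.05 m and each number of a turn by 180 degrees. A row lasts 1/10 s, in which the tool goes at most 50 mm and 8.59 degrees, less where a joint would pass 70% of its speed; a pose out of reach is approached as far as the arm can. A call with a number of a shift or a turn outside -1 to 1 is refused whole. A call with a gripper value outside its range is refused whole. The fingers move at their own pace and stop on an object; "squeeze" is the grip in N (left out, the last holds). Time passes only in rows, so rows that do not move let the fingers close, or fill a call up. It gives the time, the measured TCP pose, the force and the opening at its end, in the units of the state.
- arm.get_state(): the state, without advancing time (a new reading comes with each control period).
- arm.grab_frame(name): name is "side" or "top" or "wrist"; returns a dict with "color" (400x640x3 uint8, red, green, blue), "depth" (400x640 float32, m along the optical axis (not along the pixel's ray), 0 where there is no reading), "mtx" (3x3 intrinsics, pixels), "R" (3x3) and "t" (3): a world point X has camera coordinates R X + t; the wrist camera has in their place "hand_eye" (4x4, takes a point from camera to tool coordinates, whose origin is the TCP and whose axes are the tool frame's). Camera axes: x right, y down, z forward; pixel columns grow to the right and rows downward; lengths in m; the calibration is good to about 2 mm. A picture is of the moment at which its call begins: read the wrist's pose just before it.
- arm.hand_in(): hands the job in, once; it reports no verdict.
The state is a dict: "time": time; "joints": joint angles; "dq": joint speeds; "joint_efforts": joint torques, N m; "eef_pos": TCP position; "tool_rot": TCP orientation; "ft_force": force on the tool from outside, world axes, zero at the start; "torque": the same for the moment, N m; "gripper_width": finger opening in m.
Only numpy, scipy, OpenCV 4.12 (cv2) and the standard library are available. Lean on these libraries where they do the work, as an engineer would, in place of code of your own. Each camera call takes 0.05 s, during which the arm holds its last target. There are 200 camera calls.

TASK

Push the carton along the rollers until it is fully home against the stop of the screw press. Then turn the brass knob clockwise until the press foot just touches the carton's lid, and from there one quarter turn more, so that the glued lid is held tight but not crushed; let go and leave the other goods where they stand.

Things in the scene. Friction and masses are not known exactly. Their poses are not given: they have to be found in the camera images.
- press: small dark steel screw press, fixed to the table: a portal (two columns, a beam 124 mm wide across the track, top at z = 204 mm) over the bay of a roller track. Origin on the table under the middle of the track; y runs along the track to its open infeed end (the carton is pushed towards -y), x across, z up. The screw axis stands 140 mm from the origin towards -y
- screw_axis (a point): point on the screw axis at the underside of the press beam, 188 mm over the table. Below it a round rubber foot, 40 mm wide, hangs on a stem. The stem was left at any setting, so the foot's free travel down to the carton in the bay (3 to 11 mm) is not known. The foot is sprung: 30 N at first touch, then 1.5 N more per mm
- knob (a joint): angle in rad of the press's round knurled brass knob; 0 at the start, grows clockwise seen from above, to 8.5 at most. A turn (6.28) lowers the foot 24 mm; the knob keeps its height. The free knob takes about 0.21 N m to turn; when the foot touches, this jumps by 0.11, and grows 0.034 more in the next quarter turn. The screw holds itself when let go
- knob_grip (a point): point on the knob's upright axis, 231 mm over the table, where its side (52 mm across) is well gripped. The knob is 38 mm tall (z = 211 to 249 mm), with a short dark rib on top; the beam's top lies 27 mm below this point
- carton: closed cardboard carton, 64 mm wide, 150 mm long (its y, along the track), 45 mm tall, about 0.3 to 0.6 kg; origin under its centre. It stands on the rollers between the fences in the infeed half of the track, and rolls easily
- bay (a point): point on the bed (z = 110 mm) where the carton's origin lies when the carton is fully home against the stop; axes as the press's. The carton's rear end is then 95 mm from the knob's axis
- infeed (a point): middle of the open infeed end of the track, 110 mm over the table (roller tops); axes as the press's. The fences rise 12 mm over the rollers, 70 mm apart inside, 84 mm outside; from here to the wooden stop (30 mm over the rollers) is 380 mm. Passive rollers, then a flat bed in the bay, all at 110 mm
- jar_a: a lidded glass candle jar, 69 mm wide, 82 mm tall, left or right beyond the track; origin under its centre; to be left alone
- jar_b: a lidded glass candle jar, 69 mm wide, 82 mm tall, left or right beyond the track; origin under its centre; to be left alone
- jar_c: a lidded glass candle jar, 69 mm wide, 82 mm tall, left or right beyond the track; origin under its centre; to be left alone
- tester: an open glass tester candle, 67 mm wide, 74 mm tall, left or right beyond the track; origin under its centre; to be left alone
- tin: a flat hinged brass-coloured tin, 61x88x22 mm, off the infeed end of the track; origin under its centre; to be left alone
- cards: a flat clear tray of cards, 65x92x19 mm, off the stop end of the track; origin under its centre; to be left alone

How it is judged:
On the way, in this order (a step that is already met when the one before it is completed fails the run):
1. the carton is home in the bay with the foot not yet touching it (y of carton in the frame of bay between -0.006 and 0.006 m and x of carton in the frame of bay between -0.006 and 0.006 m and z of carton in the frame of bay between -0.005 and 0.006 m and contact force between press and carton below 1 N), for 0.2 s.
2. the foot has come down on the carton (y of carton in the frame of bay between -0.006 and 0.006 m and x of carton in the frame of bay between -0.006 and 0.006 m and z of carton in the frame of bay between -0.005 and 0.006 m and contact force between press and carton above 10 N), for 0.1 s.
At the end, for the whole second after the job is handed in: The carton is home in the bay (within 6 mm of its place against the stop) and at rest, the knob is still, and the foot presses the carton with 35 to 43 N, which is what a quarter turn past first touch gives, within some 40 degrees either way (y of carton in the frame of bay between -0.006 and 0.006 m and x of carton in the frame of bay between -0.006 and 0.006 m and z of carton in the frame of bay between -0.005 and 0.006 m and contact force between press and carton between 35 and 43 N and velocity of joint knob between -0.05 and 0.05 rad/s and linear speed of carton below 0.01 m/s).
It fails at once if the carton is crushed: the foot presses it with more than 51 N (over half a turn past first touch) (contact force between press and carton above 51 N).
It fails at once if one of the other goods is moved by more than 20 mm (distance of any of jar_a, jar_b, jar_c, tester, tin, cards from where it was at the start of the episode above 0.02 m).
It also fails if it takes over 72 s, if anything falls off the work surface, if the arm or the gripper's body presses on something with over 40 N, if the wrist force passes 120 N, or if a joint passes its speed limit or range.

## Working session

There is one attempt and no reset: what is moved stays moved. The work goes in short steps, Python scripts to look and compute and a tool call to move; the robot and the scene stay as the last step left them, time stands still between calls to the robot, and variables do not carry over. Pictures are saved under pics/ and viewed, about 8 in all and at most 12, crops included, and the job is handed in when it is done.

Besides the shell and the picture viewer there is one more tool, called as name(argument=value, ...), one argument or row to a line, values as JSON. carry_out: Moves the arm, as the interface text tells. Its arguments: {"type":"object","properties":{"increments":{"type":"array"},"squeeze":{"type":"number"}},"required":["increments"]}

```bash
mkdir -p pics; python3 - <<'E'
from rig import arm
import cv2,numpy as np,pickle
s=arm.get_state();print(s)
for n in("top","side"):
    f=arm.grab_frame(n);pickle.dump(f,open(f"{n}.pkl","wb"));cv2.imwrite(f"pics/{n}.png",f["color"][...,::-1]);print(f["mtx"],f["R"],f["t"])
E
```

```text
{'time': 0.0, 'joints': array([ 9.26666789e-01,  3.81179762e-01,  1.29830822e+00,  4.09798971e-06,
        1.46357626e+00, -2.15315104e-01]), 'dq': array([ 9.47899343e-04, -6.79504352e-04,  1.88826789e-03, -5.31695950e-05,
        1.01163985e-03,  4.15433518e-04]), 'joint_efforts': array([-3.69503541e-03, -4.48469567e+01, -2.31270164e+01, -4.22243720e-04,
        4.96836175e-03, -3.17940226e-05]), 'eef_pos': array([0.22850585, 0.49994708, 0.23070449]), 'tool_rot': array([ 8.41365707e-01,  5.40465730e-01, -6.90453034e-04,  2.54312304e-04]), 'ft_force': array([ 0.02287024, -1.12924527, -0.2942794 ]), 'torque': array([0.05552912, 0.02172474, 0.00386608]), 'gripper_width': 0.08517904131228529}
[[517.43658509   0.         321.93704254]
 [  0.         517.43658509 202.26556027]
 [  0.           0.           1.        ]] [[ 0.00985372 -0.99991887 -0.00807182]
 [-0.99673426 -0.0091747  -0.08022862]
 [ 0.08014805  0.00883601 -0.99674381]] [-0.03971115  0.53103122  1.90235107]
[[438.96295747   0.         308.56615923]
 [  0.         438.96295747 197.24810965]
 [  0.           0.           1.        ]] [[ 0.87083367 -0.49138235  0.01386031]
 [-0.27287067 -0.50665298 -0.81782905]
 [ 0.40888913  0.708411   -0.5752943 ]] [-0.49830944  0.26377912  1.18169374]
```

View pics/top.png

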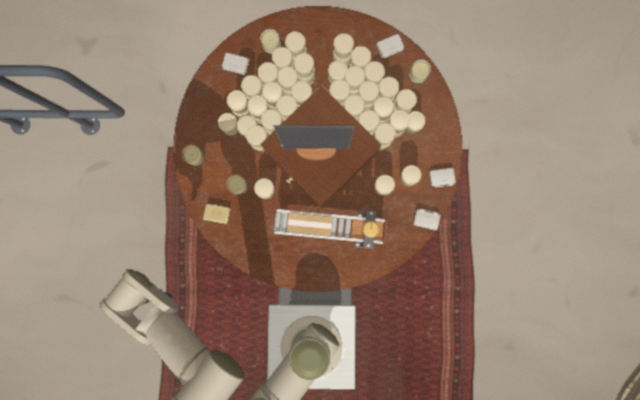

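View pics/side.png

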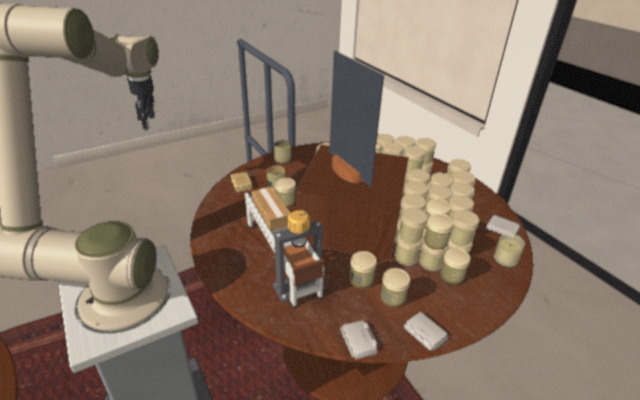

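Top view: knob at about (371,230), carton at (310,224), infeed end at about (277,221), stop end at (383,230). The goods near the track are at (264,188), (237,184), (385,184) and (411,175). The tin is at (216,214) and the cards at (427,219).

```bash
cat > h.py <<'E'
import numpy as np,cv2,pickle
def ray(f,u,v,z):
    d=f["R"].T@np.linalg.inv(f["mtx"])@np.array([u,v,1.]);c=-f["R"].T@f["t"]
    return c+d*(z-c[2])/d[2]
def cloud(f):
    v,u=np.mgrid[:400,:640];D=f["depth"]
    p=np.stack([u,v,np.ones_like(u)],-1)@np.linalg.inv(f["mtx"]).T*D[...,None]
    return (p-f["t"])@f["R"]
E
python3 - <<'E'
from h import *
t=pickle.load(open("top.pkl","rb"));s=pickle.load(open("side.pkl","rb"))
for n,f,b in(("top",t,(200,160,460,265)),("side",s,(225,160,425,320))):
    hsv=cv2.cvtColor(f["color"],cv2.COLOR_RGB2HSV)
    P=cloud(f)
    x,y,X,Y=b
    m=cv2.inRange(hsv,(12,150,150),(28,255,255));k=np.zeros_like(m);k[y:Y,x:X]=m[y:Y,x:X]
    nn,l,st,c=cv2.connectedComponentsWithStats(k)
    for i in range(1,nn):
        if st[i,4]>15:print(n,st[i],c[i],ray(f,*c[i],.249 if n=="top" else .231),np.median(P[l==i],0))
    cv2.imwrite(f"pics/{n}c.png",cv2.resize(f["color"][y:Y,x:X,::-1],None,fx=3,fy=3,interpolation=cv2.INTER_CUBIC))
P=cloud(t)
# fence/carton band by height
for lo,hi in((.10,.135),(.14,.17),(.19,.215),(.225,.27)):
    m=((P[...,2]>lo)&(P[...,2]<hi)&(P[...,0]>.2)&(P[...,0]<.5)&(abs(P[...,1])<.3)).astype(np.uint8)
    m[:190]=0
    pts=P[m>0];
    if len(pts)>5:
        r=cv2.minAreaRect(pts[:,:2].astype(np.float32));print(lo,hi,len(pts),r,np.median(pts[:,2]))
E
```

```text
side [287 210  22  22 304] [296.91776316 220.30592105] [ 0.42591136 -0.19416091  0.231     ] [ 0.41806886 -0.20926069  0.24597388]
0.1 0.135 1254 ((0.43241503834724426, -0.06159713864326477), (0.39183509349823, 0.11555337905883789), 88.23147583007812) 0.11300524210987752
0.14 0.17 889 ((0.4395349621772766, -0.08742599189281464), (0.34403398633003235, 0.11314304172992706), 84.72701263427734) 0.15556162937212875
0.19 0.215 221 ((0.4282378554344177, -0.19461336731910706), (0.03440866619348526, 0.12298540771007538), 85.2951431274414) 0.20491756214474444
0.225 0.27 209 ((0.4286532998085022, -0.19281554222106934), (0.050188273191452026, 0.05107308179140091), 45.00509262084961) 0.24939364654997598
```

View pics/topc.png

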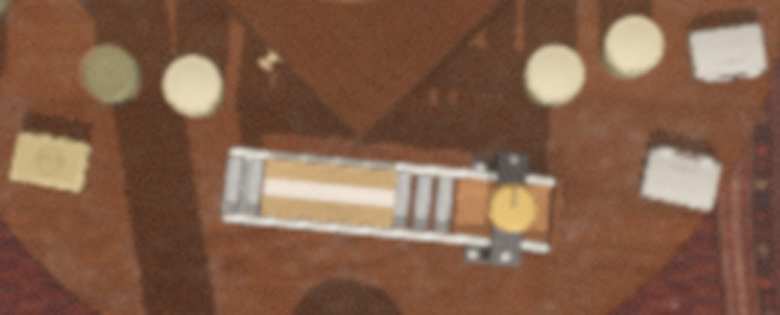

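Crop: carton spans crop x 262–395 with the white stripe at y≈187–200. The track's upper fence runs (232,148)→(553,180), and the knob is at (512,208).

```bash
python3 - <<'E'
from h import *
t=pickle.load(open("top.pkl","rb"));P=cloud(t)
R=lambda x,y,z:ray(t,200+x/3,160+y/3,z)[:2]
a,b=R(232,148,.122),R(553,180,.122);c,d=R(222,220,.122),R(548,250,.122)
for p,q in((a,b),(c,d)):print(p,q,np.degrees(np.arctan2(*(p-q))),np.linalg.norm(p-q))
h=cv2.cvtColor(t["color"],cv2.COLOR_RGB2HSV)
m=(abs(P[...,2]-.155)<.008)&(P[...,0]>.36)&(P[...,0]<.5)&(P[...,1]>-.14)&(P[...,1]<.14);m[:205]=0
q=P[m][:,:2].astype(np.float32);print("carton",cv2.minAreaRect(q),len(q))
m=(abs(P[...,2]-.249)<.01)&(P[...,0]>.36)&(P[...,0]<.5)&(P[...,1]<-.14)&(P[...,1]>-.24)
print("knob",cv2.minEnclosingCircle(P[m][:,:2].astype(np.float32)),P[m].mean(0))
for z in(0.155,):print("stripe",R(265,187,z),R(395,200,z),"rear corners",R(263,160,z),R(261,217,z))
E
```

```text
[0.49687147 0.12123795] [ 0.46286837 -0.25509304] 5.162897241005258 0.37786403114575584
[0.41240993 0.13152285] [ 0.38119136 -0.24928707] 4.686592547584519 0.3820874143725518
carton ((0.44526734948158264, 0.008382327854633331), (0.1521812081336975, 0.06609524041414261), 84.98899841308594) 768
knob ((0.4278092682361603, -0.19476798176765442), 0.02686178870499134) [ 0.42746469 -0.19383913  0.24953268]
stripe [0.45012395 0.07937842] [ 0.43661971 -0.07017782] rear corners [0.48118709 0.08215058] [0.41564255 0.08345347]
```

carry_out(
  increments=[
    [0.3, -0.426, 0.61, 0, 0, 0, 0],
    [0.3, -0.426, 0.61, 0, 0, 0, 0],
    [0.3, -0.426, 0.61, 0, 0, 0, 0],
    [0.3, -0.426, 0.61, 0, 0, 0, 0],
    [0.3, -0.426, 0.61, 0, 0, 0, 0],
    [0.3, -0.426, 0.61, 0, 0, 0, 0],
    [0.3, -0.426, 0.61, 0, 0, 0, 0],
    [0.3, -0.426, 0.61, 0, 0, 0, 0],
  ],
)

```text
time: 0.9
eef_pos: [0.3801, 0.2423, 0.2312]
tool_rot: [0.841, 0.541, -0.0, -0.0]
ft_force: [0.9, -0.4, 0.2]
gripper_width: 0.0253
```

carry_out(
  increments=[
    [0.3, -0.426, 0.61, 0, 0, 0, 0],
    [0.3, -0.426, 0.61, 0, 0, 0, 0],
    [0.3, -0.426, 0.61, 0, 0, 0, 0],
    [0.3, -0.426, 0.61, 0, 0, 0, 0],
    [0.3, 0, 0, 0, 0, 0, 0.0435],
    [0.3, 0, 0, 0, 0, 0, 0.0435],
    [0.3, 0, 0, 0, 0, 0, 0.0435],
    [0.3, 0, 0, 0, 0, 0, 0.0435],
  ],
)

```text
time: 1.7
eef_pos: [0.4551, 0.1154, 0.231]
tool_rot: [0.957, 0.29, -0.0, -0.0]
ft_force: [-0.2, 0.9, 0.0]
gripper_width: 0.0254
```

carry_out(
  increments=[
    [0.3, 0, 0, 0, 0, 0, 0.0435],
    [0.3, 0, 0, 0, 0, 0, 0.0435],
    [0.3, 0, 0, 0, 0, 0, 0.0435],
    [0.3, 0, 0, 0, 0, 0, 0.0435],
    [0.3, 0, 0, 0, 0, 0, 0.0435],
    [0.3, 0, 0, 0, 0, 0, 0],
    [0.3, 0, 0, 0, 0, 0, 0],
    [0.3, 0, 0, 0, 0, 0, 0],
  ],
)

```text
time: 2.5
eef_pos: [0.4552, 0.1156, 0.2312]
tool_rot: [0.999, -0.043, -0.0, 0.0]
ft_force: [0.5, -0.6, -0.4]
gripper_width: 0.0252
```

carry_out(
  increments=[
    [0.3, 0, 0, 0.4, 0, 0, 0],
    [0.3, 0, 0, 0.4, 0, 0, 0],
    [0.3, 0, 0, 0.4, 0, 0, 0],
    [0.3, 0, 0, 0.4, 0, 0, 0],
    [0.3, 0, 0, 0.4, 0, 0, 0],
    [0.3, 0, 0, 0, 0, 0, 0],
    [0.3, 0, 0, 0, 0, 0, 0],
    [0.3, 0, 0, 0, 0, 0, 0],
  ],
)

```text
time: 3.3
eef_pos: [0.4558, 0.1156, 0.1324]
tool_rot: [0.999, -0.044, 0.001, -0.0]
ft_force: [-0.0, 0.5, -0.5]
gripper_width: 0.0253
```

carry_out(
  increments=[
    [0.3, 0, 0.2, 0, 0, 0, 0],
    [0.3, 0, 0.2, 0, 0, 0, 0],
    [0.3, 0, 0.2, 0, 0, 0, 0],
    [0.3, 0, 0.2, 0, 0, 0, 0],
    [0.3, 0, 0.2, 0, 0, 0, 0],
    [0.3, 0, 0.2, 0, 0, 0, 0],
    [0.3, 0, 0.2, 0, 0, 0, 0],
    [0.3, 0, 0.2, 0, 0, 0, 0],
  ],
)

```text
time: 4.1
eef_pos: [0.4482, 0.035, 0.1313]
tool_rot: [0.999, -0.044, 0.0, 0.0]
ft_force: [0.4, 0.7, -1.1]
gripper_width: 0.0255
```

```bash
python3 - <<'E'
from rig import arm
import cv2,numpy as np
i=arm.grab_frame("side")["color"][140:320,200:420,::-1]
cv2.imwrite("pics/s2.png",cv2.resize(i,None,fx=3,fy=3))
E
```

```text
(no output)
```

View pics/s2.png

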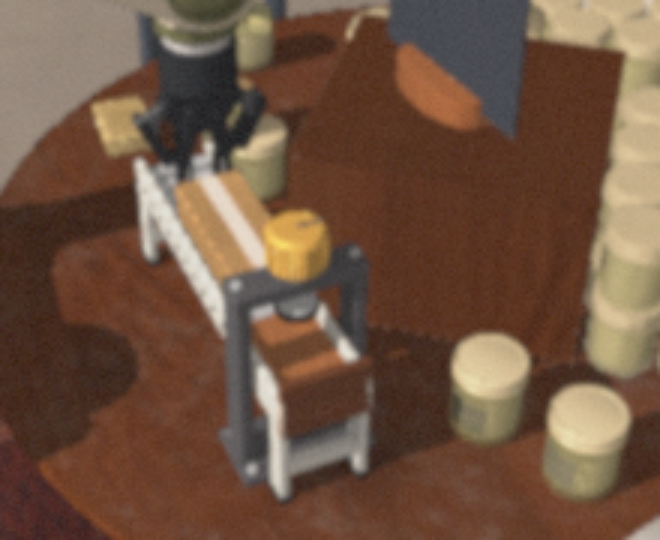

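The fingers are behind the carton (crop ≈(200,170)) and it is moving straight between the fences; the foot is visible under the beam at (297,300).

carry_out(
  increments=[
    [0.3, 0, 0.22, 0, 0, 0, 0],
    [0.3, 0, 0.22, 0, 0, 0, 0],
    [0.3, 0, 0.22, 0, 0, 0, 0],
    [0.3, 0, 0.22, 0, 0, 0, 0],
    [0.3, 0, 0.22, 0, 0, 0, 0],
    [0.3, 0, 0.22, 0, 0, 0, 0],
    [0.3, 0, 0.2, 0, 0, 0, 0],
    [0.3, 0, 0.14, 0, 0, 0, 0],
  ],
)

```text
time: 4.95
eef_pos: [0.4408, -0.0477, 0.1313]
tool_rot: [0.999, -0.044, -0.0, -0.0]
ft_force: [0.9, 1.8, -0.4]
gripper_width: 0.0256
```

carry_out(
  increments=[
    [0.3, 0, 0.08, 0, 0, 0, 0],
    [0.3, 0, 0.06, 0, 0, 0, 0],
    [0.3, 0, 0.06, 0, 0, 0, 0],
    [0.3, 0, 0.06, 0, 0, 0, 0],
    [0.3, 0, 0.06, 0, 0, 0, 0],
    [0.3, 0, 0.06, 0, 0, 0, 0],
    [0.3, 0, 0.06, 0, 0, 0, 0],
    [0.3, 0, 0.02, 0, 0, 0, 0],
  ],
)

```text
time: 5.75
eef_pos: [0.4389, -0.07, 0.1313]
tool_rot: [0.999, -0.044, -0.0, 0.0]
ft_force: [0.4, 2.0, -1.0]
gripper_width: 0.0253
```

carry_out(
  increments=[
    [0.3, 0, 0.05, 0, 0, 0, 0],
    [0.3, 0, 0.05, 0, 0, 0, 0],
    [0.3, 0, 0.05, 0, 0, 0, 0],
    [0.3, 0, 0.05, 0, 0, 0, 0],
    [0.3, 0, 0.03, 0, 0, 0, 0],
    [0.3, 0, 0.03, 0, 0, 0, 0],
    [0.3, 0, 0.03, 0, 0, 0, 0],
    [0.3, 0, 0, 0, 0, 0, 0],
  ],
)

```text
time: 6.55
eef_pos: [0.4377, -0.0845, 0.1314]
tool_rot: [0.999, -0.044, 0.0, 0.0]
ft_force: [0.1, -0.2, -0.0]
gripper_width: 0.0257
```

carry_out(
  increments=[
    [0.3, 0, 0.02, 0, 0, 0, 0],
    [0.3, 0, 0.02, 0, 0, 0, 0],
    [0.3, 0, 0.02, 0, 0, 0, 0],
    [0.3, 0, 0.02, 0, 0, 0, 0],
    [0.3, 0, 0, 0, 0, 0, 0],
    [0.3, 0, 0, 0, 0, 0, 0],
    [0.3, 0, 0, 0, 0, 0, 0],
    [0.3, 0, 0, 0, 0, 0, 0],
  ],
)

```text
time: 7.35
eef_pos: [0.4373, -0.0883, 0.1314]
tool_rot: [0.999, -0.044, 0.0, 0.0]
ft_force: [-0.6, 0.8, 1.1]
gripper_width: 0.0255
```

carry_out(
  increments=[
    [0.3, 0, 0.02, 0, 0, 0, 0],
    [0.3, 0, 0.02, 0, 0, 0, 0],
    [0.3, 0, 0.02, 0, 0, 0, 0],
    [0.3, 0, 0.02, 0, 0, 0, 0],
    [0.3, 0, 0, 0, 0, 0, 0],
    [0.3, 0, 0, 0, 0, 0, 0],
    [0.3, 0, 0, 0, 0, 0, 0],
    [0.3, 0, 0, 0, 0, 0, 0],
  ],
)

```text
time: 8.15
eef_pos: [0.4369, -0.0913, 0.1313]
tool_rot: [0.999, -0.044, 0.0, -0.001]
ft_force: [1.6, 9.0, 3.7]
gripper_width: 0.0256
```

```bash
python3 - <<'E'
from rig import arm
import cv2,numpy as np
print(arm.get_state())
i=arm.grab_frame("side")["color"][170:310,240:380,::-1]
cv2.imwrite("pics/s3.png",cv2.resize(i,None,fx=4,fy=4,interpolation=cv2.INTER_CUBIC))
E
```

```text
{'time': 8.15, 'joints': array([-0.47332078,  0.31401369,  1.73203754,  0.00193168,  1.09629205,
       -0.38631718]), 'dq': array([-8.95727156e-04,  1.22075760e-03,  1.15550072e-03, -7.24227846e-04,
       -5.98960484e-04, -9.97079521e-05]), 'joint_efforts': array([-3.92091975e+00, -3.47095263e+01, -1.86095148e+01, -1.73331041e+00,
       -6.39633369e-01,  3.43409926e-02]), 'eef_pos': array([ 0.43693343, -0.09126496,  0.13133808]), 'tool_rot': array([ 9.99034205e-01, -4.39292525e-02,  1.67632910e-05, -9.37232339e-04]), 'ft_force': array([1.62178182, 8.98496025, 3.65261935]), 'torque': array([ 1.30826687, -0.21512684,  0.03620539]), 'gripper_width': 0.025619518399423596}
```

View pics/s3.png

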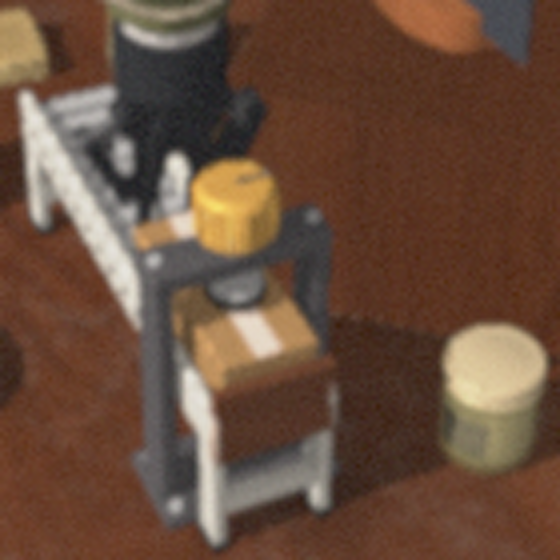

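Carton's front is flush at the stop (crop ≈(270,365)) with 9 N of push, and a gap is visible between foot and lid. I'll back off, rise and go to the knob.

carry_out(
  increments=[
    [0.3, 0, -0.2, 0, 0, 0, 0],
    [0.3, 0, 0, -0.45, 0, 0, 0],
    [0.3, 0, 0, -0.45, 0, 0, 0],
    [0.3, 0, 0, -0.45, 0, 0, 0],
    [0.3, 0, 0, -0.45, 0, 0, 0],
    [0.3, 0, 0, -0.45, 0, 0, 0],
    [0.3, 0, 0, -0.45, 0, 0, 0],
    [0.3, 0, 0, -0.1, 0, 0, 0],
  ],
)

```text
time: 9.0
eef_pos: [0.4385, -0.0825, 0.2732]
tool_rot: [0.999, -0.044, 0.002, 0.001]
ft_force: [0.4, 0.3, -0.3]
gripper_width: 0.0256
```

carry_out(
  increments=[
    [1, 0, 0.565, 0, 0, 0, 0],
    [1, 0, 0.565, 0, 0, 0, 0],
    [1, 0, 0.565, 0, 0, 0, 0],
    [1, 0, 0.565, 0, 0, 0, 0],
    [1, 0, 0, 0, 0, 0, -0.0462],
    [1, 0, 0, 0, 0, 0, -0.0462],
    [1, 0, 0, 0, 0, 0, -0.0462],
    [1, 0, 0, 0, 0, 0, -0.0462],
  ],
)

```text
time: 9.8
eef_pos: [0.4277, -0.1947, 0.2701]
tool_rot: [0.969, 0.247, -0.001, -0.0]
ft_force: [-0.0, 0.7, 0.1]
gripper_width: 0.0853
```

carry_out(
  increments=[
    [1, 0, 0, 0, 0, 0, -0.0462],
    [1, 0, 0, 0, 0, 0, -0.0462],
    [1, 0, 0, 0, 0, 0, -0.0462],
    [1, 0, 0, 0, 0, 0, -0.0462],
    [1, 0, 0, 0, 0, 0, -0.0462],
    [1, 0, 0, 0, 0, 0, -0.0462],
    [1, 0, 0, 0, 0, 0, -0.0462],
    [1, 0, 0, 0, 0, 0, -0.0462],
  ],
)

```text
time: 10.6
eef_pos: [0.4277, -0.1946, 0.2702]
tool_rot: [0.675, 0.738, -0.0, -0.001]
ft_force: [-0.8, 0.2, 0.1]
gripper_width: 0.0853
```

carry_out(
  increments=[
    [1, 0, 0, 0, 0, 0, -0.0462],
    [1, 0, 0, 0, 0, 0, 0],
    [1, 0, 0, 0, 0, 0, 0],
    [1, 0, 0, 0, 0, 0, 0],
    [1, 0, 0, 0, 0, 0, 0],
    [1, 0, 0, 0, 0, 0, 0],
    [1, 0, 0, 0, 0, 0, 0],
    [1, 0, 0, 0, 0, 0, 0],
  ],
)

```text
time: 11.4
eef_pos: [0.4279, -0.1947, 0.2713]
tool_rot: [0.622, 0.783, -0.0, 0.0]
ft_force: [0.4, -0.5, -0.2]
gripper_width: 0.0851
```

```bash
python3 - <<'E'
from rig import arm
import cv2,numpy as np
from scipy.spatial.transform import Rotation as Ro
s=arm.get_state();print(s)
f=arm.grab_frame("wrist");cv2.imwrite("pics/w1.png",f["color"][...,::-1])
H=f["hand_eye"];Rw=Ro.from_quat(s["tool_rot"]).as_matrix()
v,u=np.mgrid[:400,:640];D=f["depth"]
p=np.stack([u,v,np.ones_like(u)],-1)@np.linalg.inv(f["mtx"]).T*D[...,None]
T=p@H[:3,:3].T+H[:3,3];W=T@Rw.T+s["eef_pos"]
m=(D>0)&(abs(W[...,2]-.249)<.006)&(np.hypot(W[...,0]-.428,W[...,1]+.194)<.05)
h=cv2.cvtColor(f["color"],cv2.COLOR_RGB2HSV);m&=(h[...,1]>80)
print(H,m.sum())
for A in(T,W):
    if m.sum():print(cv2.minEnclosingCircle(A[m][:,:2].astype(np.float32)),np.median(A[m],0))
E
```

```text
{'time': 11.4, 'joints': array([-6.79694199e-01,  2.10420961e-01,  1.42814218e+00, -1.31347227e-05,
        1.50294800e+00, -2.47824244e+00]), 'dq': array([ 2.33571694e-03, -1.47649433e-03,  1.21251722e-03,  2.96901866e-06,
        6.40896693e-04, -1.24408684e-03]), 'joint_efforts': array([ 2.24177536e-03, -3.56906998e+01, -2.35018766e+01, -5.00082788e-04,
       -1.07224863e-03,  6.77860924e-03]), 'eef_pos': array([ 0.42791202, -0.19474997,  0.27133523]), 'tool_rot': array([ 6.22178056e-01,  7.82875766e-01, -6.88510930e-06,  4.07016807e-05]), 'ft_force': array([ 0.41615917, -0.45679021, -0.19244021]), 'torque': array([-0.00279025,  0.00901208,  0.01608519]), 'gripper_width': 0.08505159798709126}
[[ 9.99999060e-01 -1.32846751e-03  3.38682125e-04  4.60126461e-04]
 [ 1.19099244e-03  9.64157978e-01  2.65326166e-01 -6.70790143e-02]
 [-6.79020264e-04 -2.65325514e-01  9.64158654e-01 -1.43033259e-01]
 [ 0.00000000e+00  0.00000000e+00  0.00000000e+00  1.00000000e+00]] 4774
((-0.0011627728817984462, -0.0011617775307968259), 0.027203718200325966) [-0.00093021 -0.00449105  0.02221218]
((0.4270443022251129, -0.19614672660827637), 0.02720370888710022) [ 0.42376954 -0.19676084  0.24912332]
```

View pics/w1.png

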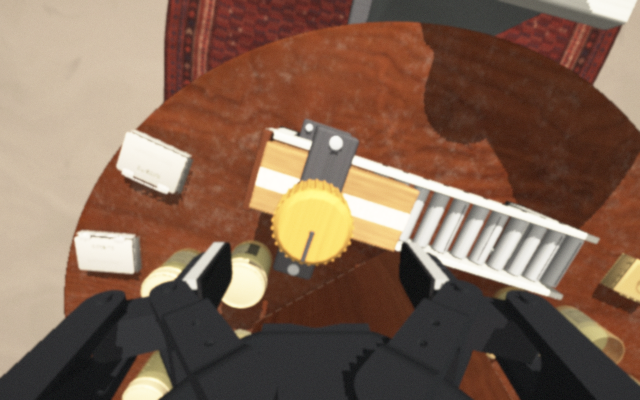

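Wrist view: the knob is at (312,222) between the open fingers with its rib at (309,245), about 1 mm off the tool axis. The carton sits under the portal against the stop.

carry_out(
  increments=[
    [1, -0.02, -0.02, 0, 0, 0, 0],
    [1, 0, 0, 0.29, 0, 0, 0],
    [1, 0, 0, 0.29, 0, 0, 0],
    [1, 0, 0, 0.29, 0, 0, 0],
    [1, 0, 0, 0.29, 0, 0, 0],
    [1, 0, 0, 0, 0, 0, 0],
    [1, 0, 0, 0, 0, 0, 0],
    [1, 0, 0, 0, 0, 0, 0],
  ],
)

```text
time: 12.25
eef_pos: [0.4275, -0.1962, 0.2141]
tool_rot: [0.622, 0.783, -0.0, 0.001]
ft_force: [0.1, 0.4, 0.7]
gripper_width: 0.0854
```

carry_out(
  increments=[
    [0.5, 0, 0, 0, 0, 0, 0],
    [0.5, 0, 0, 0, 0, 0, 0],
    [0.5, 0, 0, 0, 0, 0, 0],
    [0.5, 0, 0, 0, 0, 0, 0],
    [0.5, 0, 0, 0, 0, 0, 0],
    [0.5, 0, 0, 0, 0, 0, 0],
    [0.5, 0, 0, 0, 0, 0, 0],
    [0.5, 0, 0, 0, 0, 0, 0],
  ],
  squeeze=50,
)

```text
time: 13.05
eef_pos: [0.4275, -0.1969, 0.2143]
tool_rot: [0.622, 0.783, -0.001, 0.002]
ft_force: [-1.5, -2.5, 5.7]
gripper_width: 0.0504
```

```bash
cat > st.py <<'E'
from rig import arm
import numpy as np
s=arm.get_state();print(s["time"],s["eef_pos"].round(4),"F",s["ft_force"].round(2),"T",s["torque"].round(4),"q6",s["joints"][5].round(4),"tau6",s["joint_efforts"][5].round(4),"w",s["gripper_width"].round(4),"yaw",np.degrees(2*np.arctan2(s["tool_rot"][1],s["tool_rot"][0])).round(2))
E
python3 st.py
```

```text
Traceback (most recent call last):
  File "st.py", line 3, in <module>
    s=arm.get_state();print(s["time"],s["eef_pos"].round(4),"F",s["ft_force"].round(2),"T",s["torque"].round(4),"q6",s["joints"][5].round(4),"tau6",s["joint_efforts"][5].round(4),"w",s["gripper_width"].round(4),"yaw",np.degrees(2*np.arctan2(s["tool_rot"][1],s["tool_rot"][0])).round(2))
                                                                                                                                                                                       ^^^^^^^^^^^^^^^^^^^^^^^^
AttributeError: 'float' object has no attribute 'round'
```

```bash
sed -i 's/s\["gripper_width"\].round(4)/round(s["gripper_width"],4)/' st.py; python3 st.py
```

```text
13.05 [ 0.4275 -0.1969  0.2143] F [-1.52 -2.54  5.75] T [-0.6912  0.1619 -0.1536] q6 -2.4814 tau6 -0.1643 w 0.0504 yaw 103.04
```

carry_out(
  increments=[
    [0.5, 0, 0, 0, 0, 0, 0.0167],
    [0.5, 0, 0, 0, 0, 0, 0.0167],
    [0.5, 0, 0, 0, 0, 0, 0.0167],
    [0.5, 0, 0, 0, 0, 0, 0.0167],
    [0.5, 0, 0, 0, 0, 0, 0.0167],
    [0.5, 0, 0, 0, 0, 0, 0.0167],
    [0.5, 0, 0, 0, 0, 0, 0.0167],
    [0.5, 0, 0, 0, 0, 0, 0.0167],
  ],
)

```text
time: 13.85
eef_pos: [0.4275, -0.1969, 0.2143]
tool_rot: [0.772, 0.635, -0.0, 0.002]
ft_force: [-1.4, -3.6, 5.7]
gripper_width: 0.0507
```

```bash
python3 st.py
```

```text
13.85 [ 0.4275 -0.1969  0.2143] F [-1.4  -3.64  5.67] T [-0.7177  0.2464  0.2317] q6 -2.0602 tau6 -0.491 w 0.0507 yaw 78.91
```

carry_out(
  increments=[
    [0.5, 0, 0, 0, 0, 0, 0.0167],
    [0.5, 0, 0, 0, 0, 0, 0.0167],
    [0.5, 0, 0, 0, 0, 0, 0.0167],
    [0.5, 0, 0, 0, 0, 0, 0.0167],
    [0.5, 0, 0, 0, 0, 0, 0.0167],
    [0.5, 0, 0, 0, 0, 0, 0.0167],
    [0.5, 0, 0, 0, 0, 0, 0.0167],
    [0.5, 0, 0, 0, 0, 0, 0.0167],
  ],
)

```text
time: 14.65
eef_pos: [0.4274, -0.197, 0.2143]
tool_rot: [0.888, 0.461, -0.0, 0.002]
ft_force: [-0.9, -3.6, 6.0]
gripper_width: 0.0507
```

```bash
python3 st.py
```

```text
14.65 [ 0.4274 -0.197   0.2143] F [-0.87 -3.62  6.04] T [-0.7678  0.2965  0.2214] q6 -1.6404 tau6 -0.4906 w 0.0507 yaw 54.87
```

carry_out(
  increments=[
    [0.5, 0, 0, 0, 0, 0, 0.0167],
    [0.5, 0, 0, 0, 0, 0, 0.0167],
    [0.5, 0, 0, 0, 0, 0, 0.0167],
    [0.5, 0, 0, 0, 0, 0, 0.0167],
    [0.5, 0, 0, 0, 0, 0, 0.0167],
    [0.5, 0, 0, 0, 0, 0, 0.0167],
    [0.5, 0, 0, 0, 0, 0, 0.0167],
    [0.5, 0, 0, 0, 0, 0, 0.0167],
  ],
)

```text
time: 15.45
eef_pos: [0.4274, -0.197, 0.2143]
tool_rot: [0.964, 0.266, 0.0, 0.002]
ft_force: [-1.3, -4.0, 6.8]
gripper_width: 0.0506
```

```bash
python3 st.py
```

```text
15.45 [ 0.4274 -0.197   0.2143] F [-1.27 -3.96  6.75] T [-0.7339  0.5364  0.1568] q6 -1.2208 tau6 -0.4903 w 0.0506 yaw 30.82
```

carry_out(
  increments=[
    [0.5, 0, 0, 0, 0, 0, 0.0167],
    [0.5, 0, 0, 0, 0, 0, 0.0167],
    [0.5, 0, 0, 0, 0, 0, 0.0167],
    [0.5, 0, 0, 0, 0, 0, 0.0167],
    [0.5, 0, 0, 0, 0, 0, 0.0167],
    [0.5, 0, 0, 0, 0, 0, 0.0167],
    [0.5, 0, 0, 0, 0, 0, 0.0167],
    [0.5, 0, 0, 0, 0, 0, 0.0167],
  ],
)

```text
time: 16.25
eef_pos: [0.4273, -0.197, 0.2143]
tool_rot: [0.998, 0.059, 0.0, 0.002]
ft_force: [-0.8, -4.0, 4.9]
gripper_width: 0.0503
```

```bash
python3 st.py
```

```text
16.25 [ 0.4273 -0.197   0.2143] F [-0.79 -4.05  4.86] T [-0.7038  0.7029  0.203 ] q6 -0.8011 tau6 -0.4903 w 0.0503 yaw 6.77
```

carry_out(
  increments=[
    [0.5, 0, 0, 0, 0, 0, 0.0167],
    [0.5, 0, 0, 0, 0, 0, 0.0167],
    [0.5, 0, 0, 0, 0, 0, 0.0167],
    [0.5, 0, 0, 0, 0, 0, 0.0167],
    [0.5, 0, 0, 0, 0, 0, 0.0167],
    [0.5, 0, 0, 0, 0, 0, 0.0167],
    [0.5, 0, 0, 0, 0, 0, 0.0167],
    [0.5, 0, 0, 0, 0, 0, 0.0167],
  ],
)

```text
time: 17.05
eef_pos: [0.4273, -0.1969, 0.2143]
tool_rot: [0.989, -0.15, 0.001, 0.001]
ft_force: [-1.3, -4.1, 7.8]
gripper_width: 0.0504
```

```bash
python3 st.py
```

```text
17.05 [ 0.4273 -0.1969  0.2143] F [-1.25 -4.06  7.84] T [-0.4739  0.8291  0.3072] q6 -0.3815 tau6 -0.3671 w 0.0504 yaw -17.27
```

```bash
python3 - <<'E'
from rig import arm
import cv2
for k in range(6):
    s=arm.get_state();print(s["torque"].round(3),s["joint_efforts"].round(3)[[0,5]],s["joints"][5])
    f=arm.grab_frame("side")
cv2.imwrite("pics/s4.png",cv2.resize(f["color"][190:300,250:360,::-1],None,fx=5,fy=5,interpolation=cv2.INTER_CUBIC))
E
```

```text
[-0.474  0.829  0.307] [ 1.789 -0.367] -0.38152213543346736
[-0.508  0.783  0.021] [1.957 0.048] -0.37861754523045477
[-0.567  0.805 -0.096] [2.23  0.325] -0.38175401947759013
[-0.496  0.751 -0.033] [2.183 0.031] -0.3827077641792306
[-0.48   0.787 -0.1  ] [ 2.157 -0.065] -0.38297565133776373
[-0.447  0.743 -0.082] [ 2.143 -0.087] -0.382992918310415
```

View pics/s4.png

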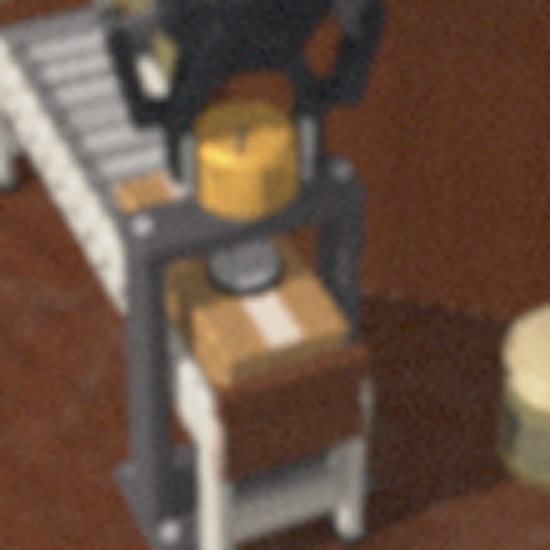

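The foot looks near or on the lid at (245,265). The torque reads true only in motion, so I'll confirm with small steps.

carry_out(
  increments=[
    [0.5, 0, 0, 0, 0, 0, 0.0083],
    [0.5, 0, 0, 0, 0, 0, 0.0083],
    [0.5, 0, 0, 0, 0, 0, 0.0083],
    [0.5, 0, 0, 0, 0, 0, 0.0083],
    [0.5, 0, 0, 0, 0, 0, 0.0083],
    [0.5, 0, 0, 0, 0, 0, 0.0083],
    [0.5, 0, 0, 0, 0, 0, 0.0083],
    [0.5, 0, 0, 0, 0, 0, 0.0083],
  ],
)

```text
time: 18.15
eef_pos: [0.4273, -0.1969, 0.2143]
tool_rot: [0.968, -0.252, 0.001, 0.001]
ft_force: [-1.6, -5.1, 6.3]
gripper_width: 0.0505
```

```bash
python3 st.py
```

```text
18.15 [ 0.4273 -0.1969  0.2143] F [-1.59 -5.15  6.26] T [-0.3951  0.7353  0.3007] q6 -0.174 tau6 -0.0139 w 0.0505 yaw -29.16
```

carry_out(
  increments=[
    [0.5, 0, 0, 0, 0, 0, 0.0083],
    [0.5, 0, 0, 0, 0, 0, 0.0083],
    [0.5, 0, 0, 0, 0, 0, 0.0083],
    [0.5, 0, 0, 0, 0, 0, 0.0083],
    [0.5, 0, 0, 0, 0, 0, 0.0083],
    [0.5, 0, 0, 0, 0, 0, 0.0083],
    [0.5, 0, 0, 0, 0, 0, 0.0083],
    [0.5, 0, 0, 0, 0, 0, 0.0083],
  ],
)

```text
time: 18.95
eef_pos: [0.4272, -0.1969, 0.2143]
tool_rot: [0.936, -0.351, 0.001, 0.001]
ft_force: [-1.7, -4.7, 7.0]
gripper_width: 0.0509
```

```bash
python3 st.py
```

```text
18.95 [ 0.4272 -0.1969  0.2143] F [-1.66 -4.69  6.97] T [-0.3121  0.7637  0.2941] q6 0.0346 tau6 -0.0098 w 0.0509 yaw -41.11
```

Moving torque rose from about 0.20 to 0.30 N m between yaw +6.8° and −17.3°, so touch is at about −5°. Target yaw is −95°, 54° further.

carry_out(
  increments=[
    [0.5, 0, 0, 0, 0, 0, 0.0188],
    [0.5, 0, 0, 0, 0, 0, 0.0188],
    [0.5, 0, 0, 0, 0, 0, 0.0188],
    [0.5, 0, 0, 0, 0, 0, 0.0188],
    [0.5, 0, 0, 0, 0, 0, 0.0188],
    [0.5, 0, 0, 0, 0, 0, 0.0188],
    [0.5, 0, 0, 0, 0, 0, 0.0188],
    [0.5, 0, 0, 0, 0, 0, 0.0188],
  ],
)

```text
time: 19.75
eef_pos: [0.4273, -0.1968, 0.2143]
tool_rot: [0.828, -0.561, 0.001, 0.001]
ft_force: [-1.9, -4.7, 6.8]
gripper_width: 0.0506
```

```bash
python3 st.py
```

```text
19.75 [ 0.4273 -0.1968  0.2143] F [-1.94 -4.69  6.76] T [-0.0993  0.5824  0.3585] q6 0.5084 tau6 -0.437 w 0.0506 yaw -68.27
```

carry_out(
  increments=[
    [0.5, 0, 0, 0, 0, 0, 0.0188],
    [0.5, 0, 0, 0, 0, 0, 0.0188],
    [0.5, 0, 0, 0, 0, 0, 0.0188],
    [0.5, 0, 0, 0, 0, 0, 0.0188],
    [0.5, 0, 0, 0, 0, 0, 0.0188],
    [0.5, 0, 0, 0, 0, 0, 0.0188],
    [0.5, 0, 0, 0, 0, 0, 0.0188],
    [0.5, 0, 0, 0, 0, 0, 0.0188],
  ],
)

```text
time: 20.55
eef_pos: [0.4273, -0.1968, 0.2143]
tool_rot: [-0.673, 0.739, -0.001, -0.0]
ft_force: [-2.5, -4.7, 6.4]
gripper_width: 0.0506
```

```bash
python3 st.py
```

```text
20.55 [ 0.4273 -0.1968  0.2143] F [-2.53 -4.72  6.41] T [-0.0512  0.4058  0.3687] q6 0.9809 tau6 -0.4275 w 0.0506 yaw 264.66
```

carry_out(
  increments=[
    [0.5, 0, 0, 0, 0, 0, 0],
    [0.5, 0, 0, 0, 0, 0, 0],
    [1, 0, 0, 0, 0, 0, 0],
    [1, 0, 0, 0, 0, 0, 0],
    [1, 0, 0, 0, 0, 0, 0],
    [1, 0, 0, 0, 0, 0, 0],
    [1, 0, 0, 0, 0, 0, 0],
    [1, 0, 0, 0, 0, 0, 0],
  ],
)

```text
time: 21.35
eef_pos: [0.4271, -0.1959, 0.2133]
tool_rot: [-0.674, 0.739, 0.0, 0.0]
ft_force: [-0.7, -0.5, -0.2]
gripper_width: 0.0853
```

carry_out(
  increments=[
    [1, 0, 0, -0.28, 0, 0, 0],
    [1, 0, 0, -0.28, 0, 0, 0],
    [1, 0, 0, -0.28, 0, 0, 0],
    [1, 0, 0, -0.28, 0, 0, 0],
    [1, 0, 0, -0.28, 0, 0, 0],
    [1, 0, 0, 0, 0, 0, 0],
    [1, 0, 0, 0, 0, 0, 0],
    [1, 0, 0, 0, 0, 0, 0],
  ],
)

```text
time: 22.15
eef_pos: [0.4269, -0.1957, 0.2825]
tool_rot: [-0.674, 0.739, 0.001, -0.0]
ft_force: [0.4, -0.8, 0.7]
gripper_width: 0.0853
```

```bash
python3 st.py; python3 - <<'E'
from rig import arm
import cv2,numpy as np
a=arm.grab_frame("wrist")["color"][...,::-1]
b=cv2.resize(arm.grab_frame("side")["color"][170:310,240:380,::-1],(400,400),interpolation=cv2.INTER_CUBIC)
cv2.imwrite("pics/fin.png",np.hstack([a[:,150:540],b]))
E
```

```text
22.15 [ 0.4269 -0.1957  0.2825] F [ 0.39 -0.83  0.67] T [ 0.0096  0.0241 -0.0503] q6 0.9791 tau6 0.0 w 0.0853 yaw 264.78
```

View pics/fin.png

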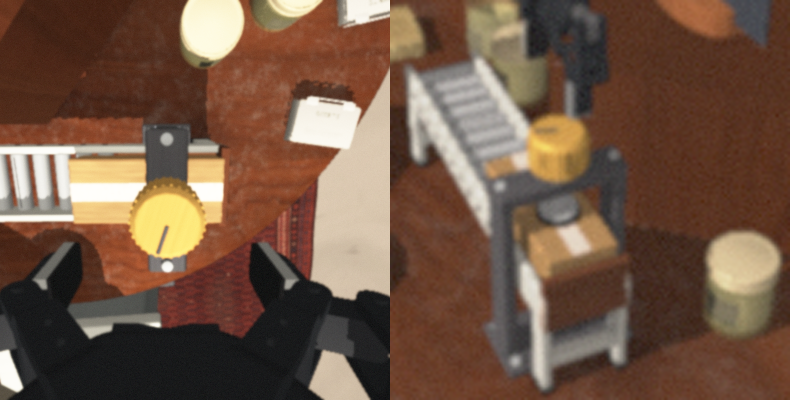

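Rib relative to the gripper is nearly the same as before the turn (about 12° then, 17° now). So the knob followed the full ~198° with little slip. The foot is down on the lid, and the carton is flush with the stop.

```bash
python3 -c "
from rig import arm
print(arm.hand_in())"
```

```text
the job is handed in; nothing more can be done
None
```

I pushed the carton home against the stop, turned the knob about 198° clockwise in one grip, let go and handed the job in; the hand-in reports no verdict.

- **Carton:** I stopped pushing at about 9 N, and in the last picture the carton sits flush at the stop.
- **First touch:** the moving torque rose from about 0.20 to 0.30 N m somewhere between 96° and 120° of turn. I took the middle, so the touch point is uncertain by about 12° either way.
- **Quarter turn more:** I went 90° past that midpoint, ending at 0.37 N m against about 0.354 expected.
- **Knob slip:** the rib shows at most about 5° of slip in the grip.
- **Other goods:** I kept clear of them and those in view look unmoved, but I did not measure their positions again.
- **What disagreed:** joint 6's own torque reading did not follow the touch consistently, so I relied on the wrist moment. I could not measure the foot's force directly.

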